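# Pack the vial, shut the transport box and hold it up level

### The job

Stand the blue-capped vial in the free well of the grey transport box and shut the blue lid fully. Then pick the box up by its grey base, lift it about 10 cm off the bench and keep it steady and level in the air: the program finishes while still holding it there. Keep the box upright all the time, and leave the orange vial and the timer where they are.

Things in the scene. Friction and masses are not known exactly. Their poses are not given: they have to be found in the camera images.
- vial_a_center (a point): centre, half-way up (29 mm above its foot), of the vial to pack: white round body 26 mm in diameter up to 46 mm, blue screw cap 22 mm in diameter above that, 58 mm tall in all, about 30 g; it stands upright on the bench; z of the point points up the vial
- vial_b_center (a point): centre, half-way up, of a bystander vial of the same size, orange with a red cap, standing on the bench; leave it alone
- vial_c_center (a point): centre, half-way up, of a vial of the same size, green with a white cap, that already stands in the other well of the box and must stay there
- timer_center (a point): centre, half-way up, of a small white lab timer, 60 x 66 x 20 mm, lying on the bench; leave it alone
- case_center (a point): centre of the grey base block, half-way up (20 mm above its underside): 60 mm along x, 112 along y, 40 tall (z up); the loose box weighs about 0.3 to 0.5 kg loaded, balanced close to here. Free well 30 mm to +y, loaded one 30 mm to -y; lid hinge on the +x side, away from the robot. Grasp across the 60 mm, midway along y (steel hinge leaves at y = +-42 mm). 67 mm tall with the lid shut
- free_well (a point): point on the free well's axis, 6 mm below its mouth and 34 mm above the box's underside, where the seated vial's centre comes to lie. The well is round, 30.5 mm wide, 35 mm deep, flat floor 5 mm above the box's underside; the seated vial stands 23 mm out of the block. Axes as case_center
- case_hinge (a point): middle of the lid's hinge line: on the block's top +x edge, 30 mm to +x and 20 mm above case_center. Same axes as case_center; the lid turns about y
- lid_edge (a point): middle of the outer edge of the lid's roof, on the side away from the hinge. The lid is a blue hollow shell 58 x 108 x 27 mm, walls 3 mm; in the lid's own axes (the box's when shut) this point is 59 mm to -x and 27 mm above the hinge, and the flat roof reaches from here back to 1 mm from the hinge in x
- lid (a joint): opening angle of the lid, rad: 0 fully shut (rim on the block), grows as its front swings up and back, stop at 1.95 (leaning back beyond upright). A stiff hinge (about 0.03 N m): the lid stays where it is left, and about 1 N on its roof edge moves it; it has no latch
Not all that is in view belongs to the job. Leave any pink look-alike of the part that bears vial_a_center alone.

How it is judged:
By the outcome, as a careful person would: the job done as asked, in the order asked, and still so for the second after the job is handed in, while the arm keeps its last pose, push and grip.
It also fails if it takes over 70 s, if anything falls off the work surface, if the arm or the gripper's body presses on something with over 40 N, if the wrist force passes 120 N, or if a joint passes its speed limit or range.

### The arm

A 6-joint arm with a two-finger parallel gripper is mounted at the origin on a cart in front of the work surface, level with it; the furniture and walls round the work are solid. World frame = base frame: x ahead of the robot, y to its left, z up, the work surface at z = 0. Lengths are in mm, angles in rad, forces in N, time in s.
With the tool pointing down it reaches from about 400 to 925 mm from the base axis. Payload 12.5 kg.
Tool frame: the origin (TCP) lies at the centre of the arm's flange, where the gripper is bolted on; the fingertips stand 190 mm ahead of it and the grasp point (between the pads) lies env.grip_point_offset ahead of it (env.grip_point_offset is the distance from the TCP to the grasp point, in mm); z points along the fingers, x is the direction in which the jaws open and shut, and the axes are right-handed (so a half turn about z gives the same grasp; the last joint's range is limited). The gripper opens to 95 mm and grips with 3 to 60 N. Pads are 20 mm wide; open, the fingers measure 119 mm over their backs; the gripper's body (75 mm by 180 mm) begins 59 mm behind the grasp point.
Start: joints at [-0.106, 0.491, 1.559, -0, 1.092, -0.106], TCP at [625, 0.023, 404.761] pointing down, gripper open.
Joint ranges: [-3.1, 3.1], [-0.84, 2.19], [0.05, 2.79], [-1.13, 4.28], [0.06, 2.93], [-2.69, 2.69]. Speed limits (rad/s): [2.22, 2.22, 2.79, 3.14, 3.14, 3.14].

### API

Orientations are given as [roll, pitch, yaw] about the fixed x, y, z axes, in that order (R = Rz(yaw) Ry(pitch) Rx(roll)).
In Python, from cell import state, read_camera, camera_model, job_done, env gives the robot as it stands.
- The arm moves only by the tool arm_command, never from a script. Its argument "steps" is a list of rows, each a list of 6 numbers: the shift along the tool's x, y, z in cm, then the turn, a rotation vector about the tool's x, y, z in degrees. In form: [[dx, dy, dz, rx, ry, rz], ...]. A call has 1 to 12 rows; each row is the pose to reach, as a shift and turn from the pose commanded when the call began, along the tool's axes at that moment; what a row does not reach only later rows make up. A row lasts 1/12 s, in which the tool goes at most 41.7 mm and 7.16 degrees, less where a joint would pass 70% of its speed; a pose out of reach is approached as far as the arm can. A call with a gripper value outside its range is refused whole. "jaw" is the finger opening in cm, from 0 to 9.51, set as the call begins (left out, the last holds). The fingers move at their own pace and stop on an object; the grip force is fixed at half the most. Time passes only in rows, so rows that repeat a pose let the fingers close. It gives the time, the measured TCP pose, the force and the opening at its end, in the units of the state.
- state(): the state, without advancing time (a new reading comes with each control period).
- read_camera(name): name is "scene" or "side" or "wrist"; returns the picture (384x512x3 uint8, red, green, blue); there is no depth.
- camera_model(name): a dict with "K" (3x3 intrinsics, pixels), "xyz" and "rotation" of the camera in the world. Camera axes: x right, y up, looking along -z (the intrinsics and any distortion apply to the point x, -y, -z); pixel columns grow to the right and rows downward; lengths in mm; the calibration is good to about 2 mm. A picture is of the moment at which its call begins: read the wrist's pose just before it. camera_model takes no time and is no camera call; for the wrist camera it gives the pose at the moment of the call.
- job_done(): hands the job in, once; it reports no verdict.
The state is a dict: "t": time; "joints": joint angles; "qvel": joint speeds; "tau": joint torques, N m; "eef_pos": TCP position; "tcp_rot": TCP orientation; "ft_force": force on the tool from outside, world axes, zero at the start; "moment": the same for the moment, N m; "opening": opening from 0.0 (shut) to 1.0 (fully open).
Only numpy, scipy, OpenCV 4.12 (cv2) and the standard library are available. Lean on these libraries where they do the work, as an engineer would, in place of code of your own. Each camera call takes 0.05 s, during which the arm holds its last target. There are 200 camera calls.

## Working session

There is one attempt and no reset: what is moved stays moved. The work goes in short steps, Python scripts to look and compute and a tool call to move; the robot and the scene stay as the last step left them, time stands still between calls to the robot, and variables do not carry over. Pictures are saved under pics/ and viewed, about 8 in all and at most 12, crops included, and the job is handed in when it is done.

Besides the shell and the picture viewer there is one more tool, called after "Call:" as name(argument=value, ...), one argument or row to a line, values as JSON. arm_command: Moves the arm, as the interface text tells. Its arguments: {"type":"object","properties":{"steps":{"type":"array"},"jaw":{"type":"number"}},"required":["steps"]}

```bash
mkdir -p pics; ls; python3 - <<'E'
from cell import *
import cv2,numpy as np
print(state(),env.grip_point_offset)
ims=[]
for n in["scene","side","wrist"]:
    m=camera_model(n);im=read_camera(n);print(n,m)
    cv2.imwrite(f"pics/{n}0.png",im[:,:,::-1])
E
```

```text
pics
{'t': 0.0, 'joints': array([-1.05590194e-01,  4.91540597e-01,  1.55947309e+00,  9.79859322e-06,
        1.09169689e+00, -1.05607516e-01]), 'qvel': array([-0.0001123 ,  0.00137265, -0.00011682, -0.00017253, -0.00044041,
        0.00032058]), 'tau': array([-9.52334158e-04, -6.12640929e+01, -2.58175153e+01,  6.92750537e-02,
        4.83079045e-02, -1.38641695e-05]), 'eef_pos': array([6.24956123e+02, 3.42169378e-02, 4.04165272e+02]), 'tcp_rot': array([-3.14146617e+00,  1.11078112e-03,  1.28704566e-05]), 'ft_force': array([ 0.01321612, -0.05844696,  1.02463322]), 'moment': array([0.00678093, 0.02824321, 0.05135067]), 'opening': 0.9985088822220552} 171.3
scene {'K': array([[467.69288564,   0.        , 252.51010578],
       [  0.        , 467.69288564, 190.92739607],
       [  0.        ,   0.        ,   1.        ]]), 'xyz': array([-130.3032246 ,  923.29668308,  746.06902091]), 'rotation': array([ 1.05043771e+00, -2.41262388e-03, -2.63999084e+00])}
side {'K': array([[465.11861895,   0.        , 256.16298066],
       [  0.        , 465.11861895, 194.78287659],
       [  0.        ,   0.        ,   1.        ]]), 'xyz': array([  -37.56647774, -1002.35699415,   924.43437297]), 'rotation': array([ 0.88074408,  0.02043735, -0.52766271])}
wrist {'K': array([[307.60850778,   0.        , 259.1106805 ],
       [  0.        , 307.60850778, 190.46832975],
       [  0.        ,   0.        ,   1.        ]]), 'xyz': array([626.83716759,  72.43934133, 384.00322663]), 'rotation': array([-0.26441623,  0.00149375,  0.00046921])}
```

View pics/scene0.png

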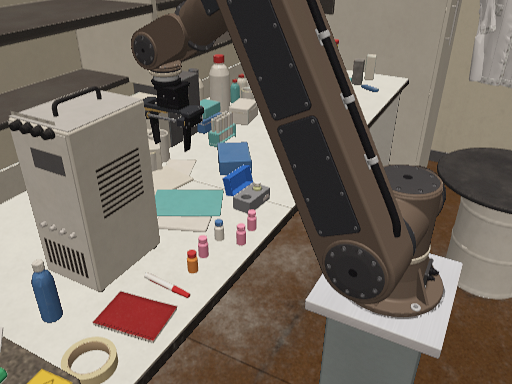

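View pics/side0.png

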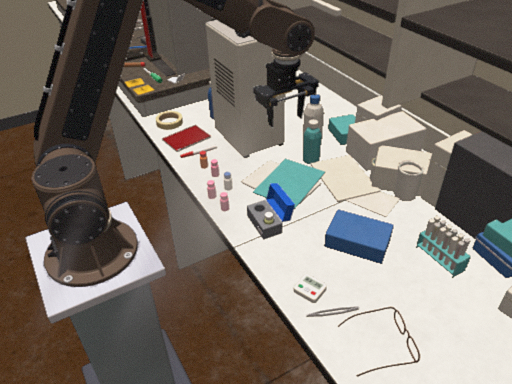

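View pics/wrist0.png

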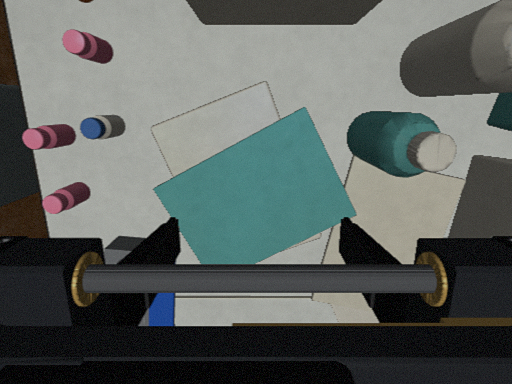

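The blue-capped vial is at scene (219,230), side (228,181) and wrist cap (93,128), with pink look-alikes around it. The open box is at scene (250,195) and side (268,213). Its lid leans back, and the loaded well is on the near side in the side view. The timer at side (310,288) is well clear.

```bash
cat > h.py <<'E'
import numpy as np,cv2
from scipy.spatial.transform import Rotation as R
from cell import *
def ray(m,u,v):
    K=m["K"];d=np.array([(u-K[0,2])/K[0,0],-(v-K[1,2])/K[1,1],-1.])
    d=R.from_euler("xyz",m["rotation"]).apply(d);return m["xyz"],d/np.linalg.norm(d)
def plane(m,u,v,z):
    o,d=ray(m,u,v);return o+d*(z-o[2])/d[2]
def tri(rays):
    A=0;b=0
    for o,d in rays:
        P=np.eye(3)-np.outer(d,d);A=A+P;b=b+P@o
    p=np.linalg.solve(A,b);return p,[np.linalg.norm((np.eye(3)-np.outer(d,d))@(p-o)) for o,d in rays]
def proj(m,p):
    q=R.from_euler("xyz",m["rotation"]).inv().apply(np.array(p,float)-m["xyz"]);K=m["K"]
    return np.array([K[0,2]-K[0,0]*q[0]/q[2],K[1,2]+K[1,1]*q[1]/q[2]])
def snap(n,tag):
    m=camera_model(n);im=read_camera(n)[:,:,::-1].copy();cv2.imwrite(f"pics/{n}{tag}.png",im);return m,im
def blobs(im,lo,hi,amin=8):
    k=cv2.inRange(cv2.cvtColor(im,cv2.COLOR_BGR2HSV),np.array(lo),np.array(hi))
    n,l,s,c=cv2.connectedComponentsWithStats(k);return [(c[i].round(1).tolist(),s[i].tolist()) for i in range(1,n) if s[i,4]>=amin]
E
python3 - <<'E'
from h import *
B=((105,110,50),(125,255,255))
M={n:camera_model(n) for n in("scene","side","wrist")}
I={n:cv2.imread(f"pics/{n}0.png") for n in M}
for n in M: print(n,blobs(I[n],*B))
print("wrist cap z58",plane(M["wrist"],93,128,58))
print("tri cap",tri([ray(M["scene"],218.7,222),ray(M["side"],227.5,174)]))
c=np.hstack([cv2.resize(I["scene"][150:220,205:285],None,fx=5,fy=5,interpolation=2),cv2.resize(I["side"][175:245,235:305],None,fx=5,fy=5,interpolation=2)])
cv2.imwrite("pics/crop1.png",c);print(c.shape)
E
```

```text
scene [([368.9, 88.6], [361, 86, 17, 6, 28]), ([205.8, 120.6], [202, 118, 9, 6, 23]), ([204.0, 128.2], [198, 123, 13, 11, 90]), ([234.8, 166.8], [218, 143, 35, 53, 1389]), ([218.2, 222.3], [215, 220, 8, 6, 39]), ([46.6, 296.2], [32, 270, 31, 53, 1062])]
side [([138.1, 46.6], [130, 46, 16, 2, 25]), ([210.0, 101.1], [208, 88, 5, 30, 55]), ([314.5, 98.6], [311, 95, 9, 9, 66]), ([279.8, 201.5], [267, 183, 28, 38, 643]), ([358.5, 235.3], [325, 210, 68, 53, 2303]), ([495.3, 248.9], [477, 232, 35, 35, 262]), ([492.2, 259.5], [473, 241, 39, 36, 376])]
wrist [([90.9, 127.9], [81, 118, 21, 21, 344]), ([161.9, 309.8], [149, 293, 26, 33, 768])]
wrist cap z58 [453.38576248  51.41789907  58.        ]
tri cap (array([450.95951082,  51.37983351,  53.58339901]), [np.float64(2.26718129099956), np.float64(2.2671812909996016)])
(350, 750, 3)
```

View pics/crop1.png

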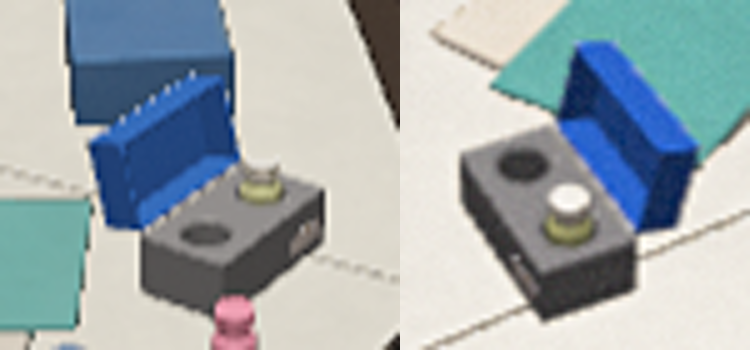

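Left (scene) and right (side) crops show the block's top corners, the empty well on the +y side and the green vial with its white cap in the -y well.

```bash
python3 - <<'E'
from h import *
M={n:camera_model(n) for n in("scene","side","wrist")}
P={"+y-x":((249,203),(247,206.4)),"-y-x":((270,187.4),(264,229.4)),"+y+x":((233.2,195.6),(266,200)),"-y+x":(None,(282.2,221.6)),"well":((246.2,196.8),(259.4,208))}
for k,(a,b) in P.items():
    print(k,"sc",plane(M["scene"],*a,40).round(1) if a else"","si",plane(M["side"],*b,40).round(1), tri([ray(M["scene"],*a),ray(M["side"],*b)])[0].round(1) if a else "")
# pinks/orange
for n,c in(("scene",[(203,239),(241,226.5),(252,212.5),(192.5,254)]),("side",[(203,153.5),(214.5,161.5),(211,182.5),(224,195)])):
    for p in c: print(n,p,plane(M[n],*p,55).round(0))
E
```

```text
+y-x sc [435.7 -91.1  40. ] si [437.1 -99.1  40. ] [438.6 -95.9  36.7]
-y-x sc [ 424.1 -203.1   40. ] si [ 429.7 -207.3   40. ] [ 428.  -207.2   38.5]
+y+x sc [ 497.6 -105.4   40. ] si [ 499.  -103.4   40. ] [ 497.7 -104.7   40.8]
-y+x sc  si [ 489.1 -206.9   40. ] 
well sc [ 460.2 -118.    40. ] si [ 464.2 -124.    40. ] [ 464.  -122.6   37.6]
scene (203, 239) [440. 139.  55.]
scene (241, 226.5) [384.  44.  55.]
scene (252, 212.5) [392. -30.  55.]
scene (192.5, 254) [428. 202.  55.]
side (203, 153.5) [436. 194.  55.]
side (214.5, 161.5) [448. 133.  55.]
side (211, 182.5) [390.  40.  55.]
side (224, 195) [396. -34.  55.]
```

Box centre is about (462,-153), yaw about -0.09 rad, and the vial is at about (453,51). Next: move above the vial with the jaws along y, clear of the pink vials.

Call:
arm_command(
  steps=[
    [-17.2, -5.1, 7.5, 0, 0, -90],
    [-17.2, -5.1, 7.5, 0, 0, -90],
    [-17.2, -5.1, 7.5, 0, 0, -90],
    [-17.2, -5.1, 7.5, 0, 0, -90],
    [-17.2, -5.1, 7.5, 0, 0, -90],
    [-17.2, -5.1, 7.5, 0, 0, -90],
    [-17.2, -5.1, 7.5, 0, 0, -90],
    [-17.2, -5.1, 7.5, 0, 0, -90],
    [-17.2, -5.1, 7.5, 0, 0, -90],
    [-17.2, -5.1, 7.5, 0, 0, -90],
    [-17.2, -5.1, 7.5, 0, 0, -90],
    [-17.2, -5.1, 7.5, 0, 0, -90],
  ],
  jaw=6.0,
)

```text
t: 1.15
eef_pos: [453.0, 51.0, 329.7]
tcp_rot: [-3.142, -0.0, 1.506]
ft_force: [-0.1, 0.0, 0.2]
opening: 0.629
```

Call:
arm_command(
  steps=[
    [0, 0, 0, 0, 0, -3.7],
    [0, 0, 0, 0, 0, -3.7],
    [0, 0, 0, 0, 0, -3.7],
  ],
)

```text
t: 1.4
eef_pos: [453.0, 51.0, 329.7]
tcp_rot: [-3.142, -0.0, 1.562]
ft_force: [-0.5, 0.8, 0.2]
opening: 0.632
```

```bash
python3 - <<'E'
from h import *
s=state();m,im=snap("wrist",1)
print(s["eef_pos"],s["tcp_rot"],m["xyz"],m["rotation"])
for c,st in blobs(im,(105,110,50),(125,255,255),40): print(c,st,plane(m,*c,58))
for c,st in blobs(im,(160,60,60),(180,255,255),80): print("pink",c,st,plane(m,*c,45))
E
```

```text
[452.98967797  51.02270062 329.69297904] [-3.14150357e+00 -1.95303751e-05  1.56206895e+00] [381.39865863  50.59252506 309.46624376] [-2.63967137e-01 -1.72978509e-05  1.56258918e+00]
[260.6, 189.6] [249, 177, 24, 26, 482] [448.61042885  51.30551165  58.        ]
[46.8, 243.5] [0, 229, 98, 35, 1348] [ 496.60349434 -138.92812571   58.        ]
[44.9, 297.0] [41, 293, 9, 9, 69] [ 550.81326347 -150.92794598   58.        ]
pink [247.3, 114.5] [233, 100, 30, 30, 707] [387.09644713  40.68961004  45.        ]
pink [165.0, 124.1] [143, 110, 45, 30, 1074] [394.37195248 -28.70816975  45.        ]
pink [351.5, 178.1] [330, 160, 42, 37, 997] [442.25558961 131.49794239  45.        ]
pink [430.5, 174.0] [422, 162, 20, 22, 103] [439.13434348 200.59157795  45.        ]
```

View pics/wrist1.png

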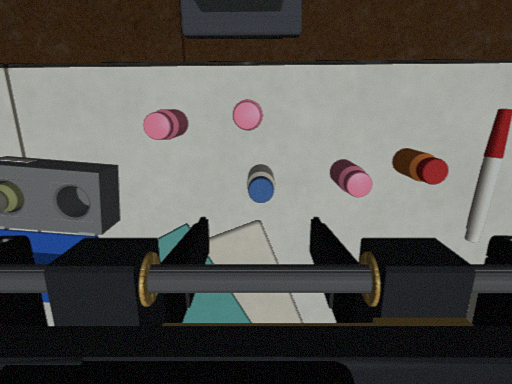

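The wrist view shows the blue cap at (261,190), with the fingers straddling it on the y axis and the pink vials clear of their path. Descend and grip just under the cap, so the fingertips stay above the block when the vial goes in.

Call:
arm_command(
  steps=[
    [0, -0.25, 3, 0, 0, -0.5],
    [0, -0.25, 6, 0, 0, -0.5],
    [0, -0.25, 8.5, 0, 0, -0.5],
    [0, -0.25, 10, 0, 0, -0.5],
    [0, -0.25, 10.8, 0, 0, -0.5],
    [0, -0.25, 10.8, 0, 0, -0.5],
  ],
)

```text
t: 1.95
eef_pos: [450.5, 51.0, 220.5]
tcp_rot: [-3.139, -0.0, 1.572]
ft_force: [0.5, -0.1, 0.9]
opening: 0.633
```

Call:
arm_command(
  steps=[
    [0, 0, 0, 0, 0, 0],
    [0, 0, 0, 0, 0, 0],
    [0, 0, 0, 0, 0, 0],
    [0, 0, 0, 0, 0, 0],
    [0, 0, 0, 0, 0, 0],
    [0, 0, 0, 0, 0, 0],
    [0, 0, 0, 0, 0, 0],
    [0, 0, 0, 0, 0, 0],
    [0, 0, 0, 0, 0, 0],
    [0, 0, 0, 0, 0, 0],
  ],
  jaw=0.5,
)

```text
t: 2.78
eef_pos: [450.6, 51.0, 222.0]
tcp_rot: [3.141, 0.0, 1.573]
ft_force: [-0.4, -0.7, 6.4]
opening: 0.266
```

Call:
arm_command(
  steps=[
    [0, 0, -3, 0, 0, 0],
    [0, 0, -6, 0, 0, 0],
    [0, 0, -9, 0, 0, 0],
    [-2, 0.2, -12, 0, 0, 1],
    [-5, 0.4, -14, 0, 0, 2],
    [-8, 0.6, -14, 0, 0, 4],
    [-11, 0.9, -14, 0, 0, 5],
    [-14, 1.1, -14, 0, 0, 5],
    [-16.5, 1.35, -14, 0, 0, 5],
    [-17.4, 1.35, -14, 0, 0, 5],
    [-17.4, 1.35, -14, 0, 0, 5],
    [-17.4, 1.35, -14, 0, 0, 5],
  ],
)

```text
t: 3.78
eef_pos: [464.2, -122.6, 361.5]
tcp_rot: [-3.141, -0.0, 1.485]
ft_force: [0.8, 0.2, 0.2]
opening: 0.267
```

```bash
python3 - <<'E'
from h import *
s=state();m,im=snap("wrist",2)
print(s["eef_pos"],s["tcp_rot"],s["opening"],m["xyz"],m["rotation"])
cv2.imwrite("pics/w2c.png",cv2.resize(im[60:330,100:420],None,fx=2.2,fy=2.2,interpolation=2))
E
```

```text
[ 464.18366191 -122.62019873  361.47446269] [-3.14082377e+00 -4.70232959e-04  1.48496355e+00] 0.2673674653956976 [ 392.84230168 -117.36875627  341.29471308] [-2.63223135e-01 -4.52332621e-04  1.48545836e+00]
```

View pics/w2c.png

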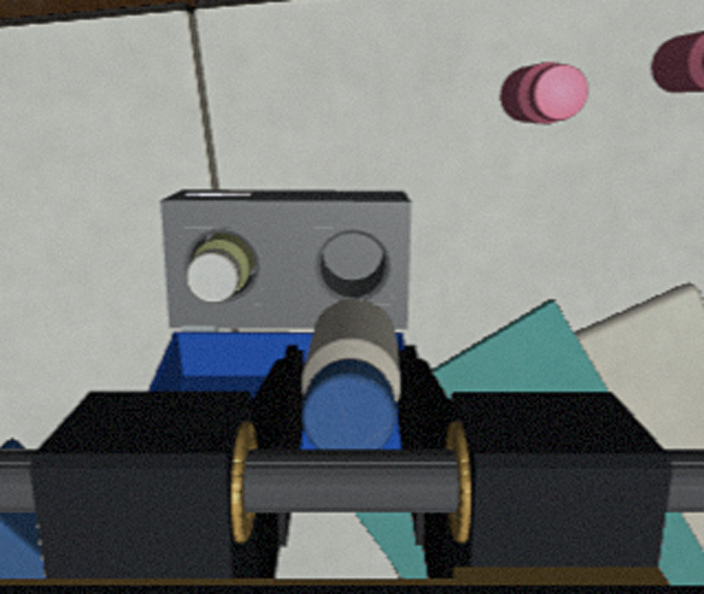

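The crop shows the block from above, almost square to the image, with its corners at (162,200), (411,200), (408,328) and (170,326). The free well is at (353,263), the green vial is in the other well, and the held vial's cap top is near (349,407).

```bash
python3 - <<'E'
from h import *
im=cv2.imread("pics/wrist2.png")
m=dict(camera_model("wrist"))
f=lambda x,y:(x/2.2+100-.27,y/2.2+60-.27)
for n,p,z in[("-y-x",(162,200),40),("+y-x",(411,200),40),("+y+x",(408,328),40),("-y+x",(170,326),40),("well",(353.5,263.5),40)]: print(n,plane(m,*f(*p),z).round(1))
g=cv2.cvtColor(im,cv2.COLOR_BGR2GRAY)
# well: dark/bright ring edge -> fit on Canny points near
e=cv2.Canny(cv2.GaussianBlur(g,(3,3),0),30,80)
v,u=np.nonzero(e); r=np.hypot(u-260.5,v-179.5); k=(r>12)&(r<17.5)
E=cv2.fitEllipse(np.stack([u[k],v[k]],1).astype(np.float32)); print("well",E,plane(m,*E[0],40))
h=cv2.cvtColor(im,cv2.COLOR_BGR2HSV)
for p in[(349,420),(349,370),(349,385),(349,440)]:
    q=f(*p);print(p,h[int(q[1]),int(q[0])])
k=cv2.inRange(h,np.array((100,80,110)),np.array((118,220,255)))
n,l,s,c=cv2.connectedComponentsWithStats(k)
for i in range(1,n):
    if s[i,4]>300: 
        print(s[i],c[i])
        cn=cv2.findContours((l==i).astype(np.uint8),0,1)[0][0];print(cv2.fitEllipse(cn))
s=state();tr=R.from_euler("xyz",s["tcp_rot"])
for a in(58-32,):
    P=s["eef_pos"]+tr.apply([0,0,190-a]);print("expected cap top",P,proj(m,P))
E
```

```text
-y-x [ 426.4 -204.    40. ]
+y-x [435.8 -93.4  40. ]
+y+x [495.6 -98.5  40. ]
-y+x [ 485.2 -209.5   40. ]
well [ 462.6 -121.4   40. ]
well ((260.2063903808594, 179.63758850097656), (30.403350830078125, 30.990528106689453), 105.29844665527344) [ 462.68233012 -121.59462562   40.        ]
(349, 420) [107 144 143]
(349, 370) [109 125  57]
(349, 385) [108 150 141]
(349, 440) [108 149 145]
[180 211  62  20 970] [206.55051546 219.7371134 ]
((205.6243896484375, 220.012939453125), (20.463083267211914, 67.34418487548828), 87.87291717529297)
[ 237  231   45   33 1216] [258.82976974 248.98026316]
((258.7821350097656, 249.2430877685547), (34.67544937133789, 46.49647903442383), 92.23229217529297)
[  46  293   74   33 1822] [ 81.68660812 310.87650933]
((82.19025421142578, 310.417236328125), (33.37065887451172, 75.51530456542969), 87.66131591796875)
expected cap top [ 464.10524315 -122.00388933  197.5506643 ] [260.82838457 252.05708199]
```

Call:
arm_command(
  steps=[
    [0.09, -0.16, 2, 0, 0, 0],
    [0.09, -0.16, 4, 0, 0, 0],
    [0.09, -0.16, 6, 0, 0, 0],
    [0.09, -0.16, 7.5, 0, 0, 0],
    [0.09, -0.16, 8.5, 0, 0, 0],
    [0.09, -0.16, 9.1, 0, 0, 0],
    [0.09, -0.16, 9.1, 0, 0, 0],
    [0.09, -0.16, 9.1, 0, 0, 0],
  ],
)

```text
t: 4.5
eef_pos: [463.0, -121.2, 271.0]
tcp_rot: [-3.142, -0.0, 1.487]
ft_force: [0.3, 0.3, -0.0]
opening: 0.266
```

```bash
python3 - <<'E'
from h import *
s=state();m,im=snap("wrist",3)
print(s["eef_pos"],s["tcp_rot"],s["opening"])
tr=R.from_euler("xyz",s["tcp_rot"])
for w in[(463,-121.5)]: print("well exp",proj(m,(*w,40)))
cv2.imwrite("pics/w3c.png",cv2.resize(im[100:300,160:360],None,fx=3,fy=3,interpolation=2))
a,b=snap("scene",3)[1],snap("side",3)[1]
cv2.imwrite("pics/ss3.png",np.hstack([cv2.resize(b[165:245,235:305],None,fx=5,fy=5,interpolation=2),cv2.resize(a[140:220,205:285],None,fx=5,fy=5,interpolation=2)]))
cv2.imwrite("pics/all3.png",np.hstack([cv2.resize(b[165:245,235:305],None,fx=4,fy=4,interpolation=2),cv2.resize(im[100:300,160:360],None,fx=2.2,fy=1.6,interpolation=2)]))
E
```

```text
[ 463.04736651 -121.20151555  270.97758805] [-3.14151410e+00 -7.68101375e-05  1.48707472e+00] 0.2660114204653946
well exp [259.87628126 209.92709563]
```

View pics/all3.png

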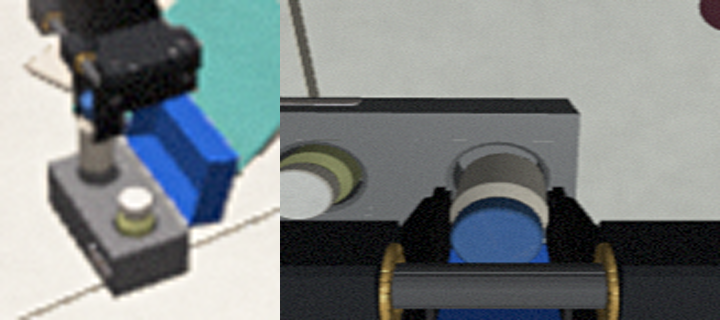

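Left crop (side view): the vial hangs over the free well. Right crop (wrist): the well rim spans columns 449–550, with its back edge at row 144. The vial spans 457–545, with its foot edge at row 155. It is centred sideways, so I check the fore-aft offset.

```bash
python3 - <<'E'
from h import *
m=camera_model("wrist")
im=cv2.imread("pics/wrist3.png");g=cv2.cvtColor(im,cv2.COLOR_BGR2GRAY)
u0=int(160+500/2.2)
print([(v,int(g[v,u0-1:u0+3].mean())) for v in range(180,236)])
f=lambda v,z:plane(m,u0,v,z).round(1)
print("well near edge",f(190,40),"foot",f(196.9,49),f(196.9,47.5))
E
```

```text
[(180, 179), (181, 178), (182, 177), (183, 179), (184, 176), (185, 177), (186, 177), (187, 176), (188, 179), (189, 179), (190, 179), (191, 178), (192, 177), (193, 177), (194, 178), (195, 179), (196, 181), (197, 180), (198, 180), (199, 180), (200, 179), (201, 177), (202, 177), (203, 177), (204, 178), (205, 177), (206, 175), (207, 178), (208, 179), (209, 178), (210, 180), (211, 182), (212, 180), (213, 181), (214, 183), (215, 181), (216, 183), (217, 182), (218, 181), (219, 179), (220, 182), (221, 181), (222, 178), (223, 177), (224, 180), (225, 180), (226, 179), (227, 182), (228, 181), (229, 183), (230, 181), (231, 181), (232, 180), (233, 181), (234, 168), (235, 171)]
well near edge [456.1 -30.8  40. ] foot [458.3 -34.4  49. ] [458.8 -33.7  47.5]
```

```bash
python3 - <<'E'
from h import *
m=camera_model("wrist")
im=cv2.imread("pics/wrist3.png");g=cv2.cvtColor(im,cv2.COLOR_BGR2GRAY)
u0=260
print([(v,int(g[v,u0-1:u0+3].mean())) for v in range(184,206)])
print([(u,int(g[208,u])) for u in range(232,250)],[(u,int(g[208,u])) for u in range(272,290)])
f=lambda v,z,u=u0:plane(m,u,v,z).round(1)
print("well near edge",f(190,40),"foot",f(196.9,49),f(196.9,47.5))
print(f(208,40,260),f(208,49,260))
E
```

```text
[(184, 117), (185, 117), (186, 115), (187, 118), (188, 109), (189, 77), (190, 83), (191, 114), (192, 116), (193, 116), (194, 116), (195, 102), (196, 74), (197, 77), (198, 77), (199, 79), (200, 78), (201, 73), (202, 77), (203, 78), (204, 76), (205, 77)]
[(232, 110), (233, 114), (234, 108), (235, 106), (236, 97), (237, 88), (238, 73), (239, 49), (240, 45), (241, 50), (242, 46), (243, 56), (244, 68), (245, 64), (246, 63), (247, 68), (248, 65), (249, 68)] [(272, 96), (273, 93), (274, 95), (275, 93), (276, 97), (277, 96), (278, 89), (279, 67), (280, 69), (281, 79), (282, 95), (283, 116), (284, 113), (285, 110), (286, 113), (287, 111), (288, 116), (289, 114)]
well near edge [ 448.6 -120.8   40. ] foot [ 451. -121.   49.] [ 451.5 -121.    47.5]
[ 462.  -121.9   40. ] [ 459.  -121.7   49. ]
```

Call:
arm_command(
  steps=[
    [-0.07, 0, 0, 0, 0, 0],
    [-0.07, 0, 0.5, 0, 0, 0],
    [-0.07, 0, 1.0, 0, 0, 0],
    [-0.07, 0, 1.5, 0, 0, 0],
    [-0.07, 0, 2, 0, 0, 0],
    [-0.07, 0, 2, 0, 0, 0],
  ],
)

```text
t: 5.15
eef_pos: [462.8, -122.6, 249.7]
tcp_rot: [-3.14, -0.0, 1.486]
ft_force: [1.0, -1.1, -0.3]
opening: 0.265
```

Call:
arm_command(
  steps=[
    [0, 0, 0.4, 0, 0, 0],
    [0, 0, 0.8, 0, 0, 0],
    [0, 0, 1.2, 0, 0, 0],
    [0, 0, 1.6, 0, 0, 0],
    [0, 0, 1.8, 0, 0, 0],
    [0, 0, 1.8, 0, 0, 0],
    [0, 0, 1.8, 0, 0, 0],
  ],
)

```text
t: 5.73
eef_pos: [462.9, -122.6, 232.6]
tcp_rot: [-3.141, -0.0, 1.486]
ft_force: [-0.6, -0.8, -0.2]
opening: 0.267
```

The vial is in the well with no contact force, about 5 mm above the floor. Release it and retreat upward.

Call:
arm_command(
  steps=[
    [0, 0, 0, 0, 0, 0],
    [0, 0, 0, 0, 0, 0],
    [0, 0, 0, 0, 0, 0],
    [0, 0, 0, 0, 0, 0],
    [0, 0, 0, 0, 0, 0],
    [0, 0, -2, 0, 0, 0],
    [0, 0, -5, 0, 0, 0],
    [0, 0, -8, 0, 0, 0],
    [0, 0, -11, 0, 0, 0],
    [0, 0, -13, 0, 0, 0],
    [0, 0, -13, 0, 0, 0],
    [0, 0, -13, 0, 0, 0],
  ],
  jaw=3.8,
)

```text
t: 6.73
eef_pos: [462.7, -122.5, 363.4]
tcp_rot: [3.139, 0.001, 1.486]
ft_force: [0.1, 0.2, -0.1]
opening: 0.401
```

```bash
python3 - <<'E'
from h import *
s=state();m,im=snap("wrist",4)
print(s["eef_pos"],s["tcp_rot"],s["opening"],s["joints"])
b=snap("side",4)[1]
cv2.imwrite("pics/all4.png",np.hstack([cv2.resize(b[165:265,235:395],None,fx=2.5,fy=3.2,interpolation=2),cv2.resize(im[120:320,140:340],None,fx=1.9,fy=1.6,interpolation=2)]))
E
```

```text
[ 462.67341779 -122.49500112  363.43219778] [3.13935942e+00 6.73026849e-04 1.48605098e+00] 0.4006806125555145 [-3.96952384e-01  3.38714915e-01  1.95762804e+00  6.09042117e-05
  8.42917695e-01 -1.88304458e+00]
```

View pics/all4.png

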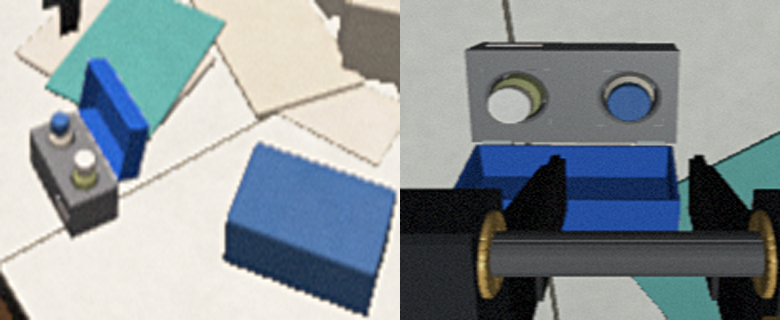

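Both vials are seated (blue cap at (630,102), white cap at (512,103) in the right crop) and the lid is still open. Work out the lid angle and the clearance to the big blue box.

```bash
python3 - <<'E'
from h import *
m=camera_model("side");c=np.array([460.75,-151.35,20]);yaw=-0.089;Rz=R.from_euler("z",yaw)
im=cv2.imread("pics/side4.png")
print([b for b in blobs(im,(105,110,50),(125,255,255),100)])
for th in(1.6,1.75,1.95):
    o=[]
    for y in(-54,54):
        for q in((-58,27),(-58,0)):
            x=q[0]*np.cos(th)+q[1]*np.sin(th);z=-q[0]*np.sin(th)+q[1]*np.cos(th)
            o.append(proj(m,c+Rz.apply([30+x,y,20+z])).round(1).tolist())
    print(th,o)
for p in[(325.4,246.3),(382,263)]: print("bluebox corner",plane(m,*p,0).round(0))
for p in[(339,209.5)]: print(plane(m,*p,50).round(0))
print(camera_model("wrist")["xyz"])
E
```

```text
[([279.8, 201.5], [267, 183, 28, 38, 639]), ([358.4, 235.3], [325, 210, 68, 53, 2312]), ([495.1, 248.9], [477, 232, 35, 35, 260]), ([492.2, 259.5], [474, 241, 38, 36, 373])]
1.6 [[291.0, 203.6], [282.2, 206.3], [273.2, 181.8], [264.8, 184.2]]
1.75 [[293.6, 204.1], [285.1, 205.6], [275.7, 182.4], [267.5, 183.6]]
1.95 [[296.6, 205.4], [288.7, 205.3], [278.6, 183.7], [270.9, 183.4]]
bluebox corner [ 560. -316.    0.]
bluebox corner [ 650. -443.    0.]
[ 647. -257.   50.]
[ 391.26866956 -117.3417585   341.74672477]
```

Call:
arm_command(
  steps=[
    [-2.9, 9.3, 0, 0, 0, 90.2],
    [-2.9, 9.3, 0, 0, 0, 90.2],
    [-2.9, 9.3, 0, 0, 0, 90.2],
    [-2.9, 9.3, 0, 0, 0, 90.2],
    [-2.9, 9.3, 0, 0, 0, 90.2],
    [-2.9, 9.3, 0, 0, 0, 90.2],
    [-2.9, 9.3, 0, 0, 0, 90.2],
    [-2.9, 9.3, 0, 0, 0, 90.2],
    [-2.9, 9.3, 0, 0, 0, 90.2],
    [-2.9, 9.3, 0, 0, 0, 90.2],
    [-2.9, 9.3, 0, 0, 0, 90.2],
    [-2.9, 9.3, 0, 0, 0, 90.2],
  ],
  jaw=0,
)

```text
t: 7.83
eef_pos: [553.1, -159.4, 360.9]
tcp_rot: [-3.141, 0.003, -0.02]
ft_force: [-0.1, 0.1, 0.2]
opening: 0.006
```

Call:
arm_command(
  steps=[
    [0, 0, 0, 0, 0, 4.1],
    [0, 0, 0, 0, 0, 4.1],
    [0, 0, 0, 0, 0, 4.1],
  ],
)

```text
t: 8.08
eef_pos: [553.1, -159.4, 361.5]
tcp_rot: [-3.141, 0.002, -0.083]
ft_force: [-0.4, -0.7, -0.3]
opening: 0.004
```

Call:
arm_command(
  steps=[
    [0, 0, 2.5, 0, 0, 0],
    [0, 0, 5, 0, 0, 0],
    [0, 0, 7.5, 0, 0, 0],
    [0, 0, 9, 0, 0, 0],
    [0, 0, 9.65, 0, 0, 0],
    [0, 0, 9.65, 0, 0, 0],
    [0, 0, 9.65, 0, 0, 0],
  ],
)

```text
t: 8.67
eef_pos: [553.3, -159.4, 266.4]
tcp_rot: [-3.142, 0.0, -0.084]
ft_force: [-0.0, -0.9, -0.1]
opening: 0.007
```

Call:
arm_command(
  steps=[
    [-0.6, 0, 0, 0, 0, 0],
    [-1.2, 0, 0, 0, 0, 0],
    [-1.8, 0, 0, 0, 0, 0],
    [-2.4, 0, 0, 0, 0, 0],
    [-2.9, 0, -0.5, 0, 0, 0],
    [-3.5, 0, -1.0, 0, 0, 0],
    [-4.0, 0, -1.4, 0, 0, 0],
    [-4.4, 0, -1.7, 0, 0, 0],
    [-4.9, 0, -2.0, 0, 0, 0],
    [-5.3, 0, -2.3, 0, 0, 0],
    [-5.3, 0, -2.3, 0, 0, 0],
  ],
)

```text
t: 9.58
eef_pos: [499.7, -154.8, 289.9]
tcp_rot: [3.141, -0.0, -0.086]
ft_force: [0.0, -0.0, -0.0]
opening: 0.004
```

```bash
python3 - <<'E'
from h import *
a=snap("scene",5)[1];b=snap("side",5)[1]
s=state();print(s["eef_pos"],s["ft_force"])
cv2.imwrite("pics/all5.png",np.hstack([cv2.resize(b[145:245,235:335],None,fx=4,fy=4,interpolation=2),cv2.resize(a[120:220,190:290],None,fx=4,fy=4,interpolation=2)]))
E
```

```text
[ 500.2040219  -154.84628496  289.36673249] [-0.02083433 -0.53041287  0.08344901]
```

View pics/all5.png

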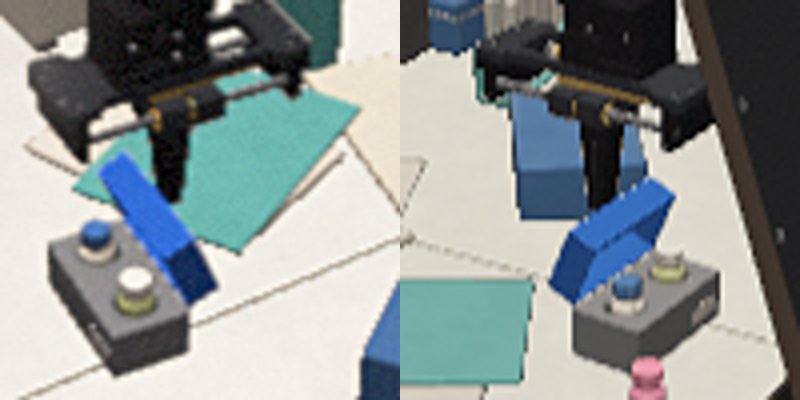

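The lid has swung to about 65° with the fingertip behind it (finger at side crop (168,180)). The box hasn't moved. Continue over and down.

Call:
arm_command(
  steps=[
    [-0.75, 0, 0.1, 0, 0, 0],
    [-1.55, 0, 0.3, 0, 0, 0],
    [-2.35, 0, 0.6, 0, 0, 0],
    [-3.05, 0, 0.95, 0, 0, 0],
    [-3.5, 0, 1.45, 0, 0, 0],
    [-4.05, 0, 2.0, 0, 0, 0],
    [-4.4, 0, 2.6, 0, 0, 0],
    [-4.75, 0, 3.0, 0, 0, 0],
    [-4.75, 0, 3.15, 0, 0, 0],
    [-4.75, 0, 3.2, 0, 0, 0],
    [-4.75, 0, 3.2, 0, 0, 0],
  ],
)

```text
t: 10.6
eef_pos: [452.3, -150.7, 257.3]
tcp_rot: [-3.141, 0.002, -0.085]
ft_force: [-7.7, 0.0, 12.2]
opening: 0.004
```

12 N upward with the tip at z = 67 mm, which is the shut-lid height. Back off and check.

Call:
arm_command(
  steps=[
    [0, 0, -1, 0, 0, 0],
    [0, 0, -3, 0, 0, 0],
    [0, 0, -6, 0, 0, 0],
    [0, 0, -9, 0, 0, 0],
    [0, 0, -10, 0, 0, 0],
    [0, 0, -10, 0, 0, 0],
    [0, 0, -10, 0, 0, 0],
    [0, 0, -10, 0, 0, 0],
    [0, 0, -10, 0, 0, 0],
    [0, 0, -10, 0, 0, 0],
  ],
  jaw=9.5,
)

```text
t: 11.43
eef_pos: [453.0, -150.8, 356.2]
tcp_rot: [-3.141, 0.002, -0.086]
ft_force: [-0.3, -0.4, -0.7]
opening: 0.649
```

```bash
python3 - <<'E'
from h import *
s=state();m,im=snap("wrist",6);b=snap("side",6)[1];a=snap("scene",6)[1]
print(s["eef_pos"],s["tcp_rot"],s["opening"])
M=camera_model("scene"),camera_model("side")
cv2.imwrite("pics/all6.png",np.vstack([np.hstack([cv2.resize(b[175:245,235:305],None,fx=4.2,fy=4.2,interpolation=2),cv2.resize(a[150:220,215:285],None,fx=4.2,fy=4.2,interpolation=2)]),cv2.resize(im[100:300,106:406],(588,300),interpolation=2)]))
for n,img in(("side",b),("scene",a),("wrist",im)):print(n,[x for x in blobs(img,(105,110,50),(125,255,255),150)])
E
```

```text
[ 452.96718016 -150.80184929  356.18281502] [-3.14089416e+00  1.70289339e-03 -8.55573542e-02] 0.6490308530561201
side [([263.9, 210.2], [248, 194, 33, 34, 688]), ([358.5, 235.3], [325, 210, 68, 53, 2302]), ([495.0, 248.7], [477, 232, 35, 35, 262]), ([492.4, 259.6], [474, 241, 38, 36, 377])]
scene [([233.6, 159.9], [218, 143, 34, 32, 885]), ([251.0, 188.3], [234, 176, 35, 26, 549]), ([46.6, 296.2], [32, 270, 31, 53, 1059])]
wrist [([266.9, 186.5], [235, 129, 66, 117, 7302])]
```

View pics/all6.png

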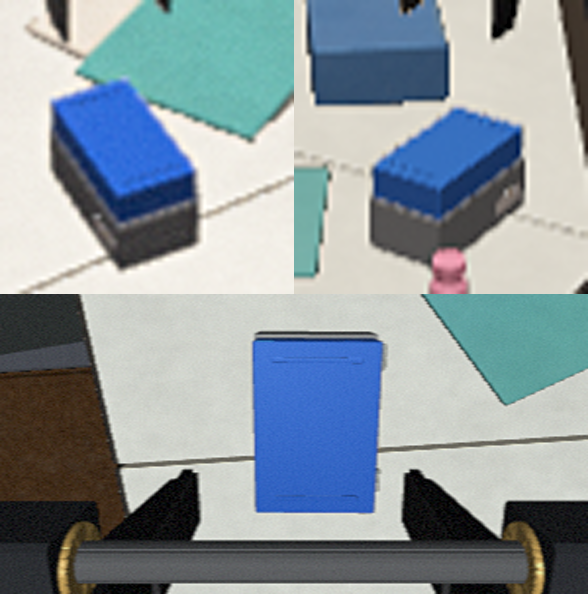

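The lid is shut with its rim on the block in both outside views, and the roof is nearly square to the wrist image at (255–380, 340–512). Measure the lid rectangle to aim the grasp.

```bash
python3 - <<'E'
from h import *
s=state();m=camera_model("wrist");im=cv2.imread("pics/wrist6.png")
k=cv2.inRange(cv2.cvtColor(im,cv2.COLOR_BGR2HSV),np.array((105,110,120)),np.array((125,255,255)))
cn=max(cv2.findContours(k,0,1)[0],key=cv2.contourArea)
P=np.array([plane(m,*p[0],67)[:2] for p in cn],np.float32)
r=cv2.minAreaRect(P);print("lid rect",r)
c=np.array(r[0]);t=R.from_euler("xyz",s["tcp_rot"]);d=t.inv().apply([*c,0]-np.array([*s["eef_pos"][:2],0]));print("in tool axes",d,s["tcp_rot"][2])
E
```

```text
lid rect ((461.5810546875, -152.22886657714844), (107.05921936035156, 57.325355529785156), 85.0653076171875)
in tool axes [ 8.68631838e+00  6.66567729e-01 -8.20007669e-03] -0.08553796668011215
```

Call:
arm_command(
  steps=[
    [0.87, 0.07, 0, 0, 0, 0],
    [0.87, 0.07, 0, 0, 0, 0],
    [0.87, 0.07, 0, 0, 0, 0],
    [0.87, 0.07, 1, 0, 0, 0],
    [0.87, 0.07, 3, 0, 0, 0],
    [0.87, 0.07, 5.5, 0, 0, 0],
    [0.87, 0.07, 6, 0, 0, 0],
    [0.87, 0.07, 6, 0, 0, 0],
  ],
)

```text
t: 12.25
eef_pos: [461.5, -152.2, 296.2]
tcp_rot: [-3.141, 0.003, -0.085]
ft_force: [0.5, -0.3, 0.0]
opening: 0.998
```

Call:
arm_command(
  steps=[
    [0, 0, 2.5, 0, 0, 0],
    [0, 0, 5, 0, 0, 0],
    [0, 0, 7, 0, 0, 0],
    [0, 0, 8.5, 0, 0, 0],
    [0, 0, 9.5, 0, 0, 0],
    [0, 0, 10.1, 0, 0, 0],
    [0, 0, 10.1, 0, 0, 0],
    [0, 0, 10.1, 0, 0, 0],
  ],
)

```text
t: 12.92
eef_pos: [461.8, -152.3, 196.9]
tcp_rot: [3.141, -0.001, -0.085]
ft_force: [-0.5, -0.2, 0.1]
opening: 1.0
```

Call:
arm_command(
  steps=[
    [0, 0, 0, 0, 0, 0],
    [0, 0, 0, 0, 0, 0],
    [0, 0, 0, 0, 0, 0],
    [0, 0, 0, 0, 0, 0],
    [0, 0, 0, 0, 0, 0],
    [0, 0, 0, 0, 0, 0],
    [0, 0, 0, 0, 0, 0],
    [0, 0, 0, 0, 0, 0],
    [0, 0, 0, 0, 0, 0],
    [0, 0, 0, 0, 0, 0],
    [0, 0, 0, 0, 0, 0],
    [0, 0, 0, 0, 0, 0],
  ],
  jaw=3.0,
)

```text
t: 13.92
eef_pos: [461.4, -152.2, 196.3]
tcp_rot: [-3.141, 0.0, -0.085]
ft_force: [-2.9, -0.5, 5.4]
opening: 0.629
```

Gripped at 60 mm, the block's width. Lift gently by 10 cm.

Call:
arm_command(
  steps=[
    [0, 0, -0.3, 0, 0, 0],
    [0, 0, -0.9, 0, 0, 0],
    [0, 0, -1.7, 0, 0, 0],
    [0, 0, -2.6, 0, 0, 0],
    [0, 0, -3.5, 0, 0, 0],
    [0, 0, -4.4, 0, 0, 0],
    [0, 0, -5.3, 0, 0, 0],
    [0, 0, -6.3, 0, 0, 0],
    [0, 0, -7.3, 0, 0, 0],
    [0, 0, -8.3, 0, 0, 0],
    [0, 0, -9.2, 0, 0, 0],
    [0, 0, -9.7, 0, 0, 0],
  ],
)

```text
t: 14.92
eef_pos: [461.6, -152.2, 294.7]
tcp_rot: [3.141, -0.001, -0.085]
ft_force: [0.4, 0.8, -5.4]
opening: 0.625
```

Call:
arm_command(
  steps=[
    [0, 0, -0.3, 0, 0, 0],
    [0, 0, -0.3, 0, 0, 0],
    [0, 0, -0.3, 0, 0, 0],
    [0, 0, -0.3, 0, 0, 0],
    [0, 0, -0.3, 0, 0, 0],
    [0, 0, -0.3, 0, 0, 0],
    [0, 0, -0.3, 0, 0, 0],
    [0, 0, -0.3, 0, 0, 0],
  ],
)

```text
t: 15.58
eef_pos: [461.5, -152.2, 296.1]
tcp_rot: [-3.141, 0.0, -0.086]
ft_force: [0.2, -0.1, -4.4]
opening: 0.627
```

```bash
python3 - <<'E'
from h import *
s=state();m,im=snap("wrist",7);b=snap("side",7)[1];a=snap("scene",7)[1]
print(s["eef_pos"],s["tcp_rot"],s["opening"],s["ft_force"],s["moment"])
cv2.imwrite("pics/all7.png",np.hstack([cv2.resize(b[130:310,180:340],None,fx=2.4,fy=2.4,interpolation=2),cv2.resize(a[120:280,170:290],(324,432),interpolation=2)]))
E
```

```text
[ 461.54907778 -152.23220034  296.08436036] [-3.14147799e+00  2.20814300e-04 -8.55420574e-02] 0.627067705541106 [ 0.24092135 -0.08735066 -4.39370659] [-0.01138475 -0.01547701  0.03747205]
```

View pics/all7.png

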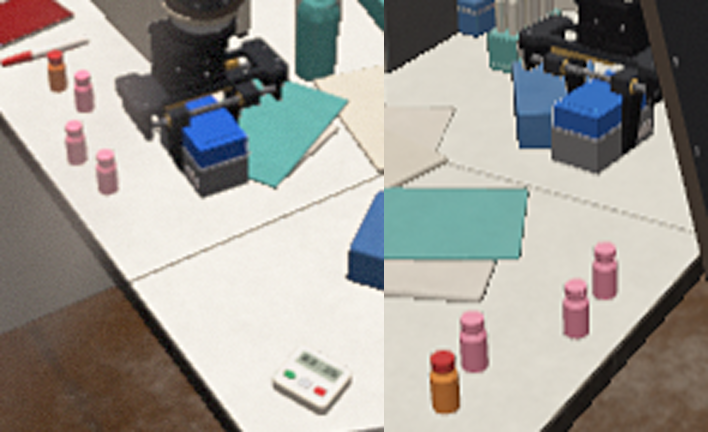

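The box hangs closed and looks level, carrying 4.4 N. The orange vial, the pink vials and the timer are where they were. One check for slip or tilt in the wrist view before handing in.

```bash
python3 - <<'E'
from h import *
for i in(8,9):
    m,im=snap("wrist",i)
    k=cv2.inRange(cv2.cvtColor(im,cv2.COLOR_BGR2HSV),np.array((105,110,120)),np.array((125,255,255)))
    cn=max(cv2.findContours(k,0,1)[0],key=cv2.contourArea);print(cv2.boundingRect(cn))
    b=[r for r in range(cv2.boundingRect(cn)[1]+3,200,12)]
    print([(r,int((k[r]>0).sum())) for r in b])   # width px by row -> depth
    print([plane(m,260,r,0)[1].round(0) for r in b])
    K=m["K"]
    for r in b:
        w=int((k[r]>0).sum()); 
        if w>40:
            z=K[0,0]*58/w; d=np.array([0,-(r-K[1,2])/K[1,1],-1])*z
            print(r,(m["xyz"]+R.from_euler("xyz",m["rotation"]).apply(d)).round(1))
print(state()["eef_pos"],state()["ft_force"])
E
```

```text
(180, 161, 159, 103)
[(164, 159), (176, 157), (188, 155)]
[np.float64(-130.0), np.float64(-141.0), np.float64(-152.0)]
164 [ 468.  -100.   165.1]
176 [ 467.6 -104.5  164.9]
188 [ 467.2 -109.2  164.6]
(180, 161, 159, 103)
[(164, 159), (176, 157), (188, 155)]
[np.float64(-130.0), np.float64(-141.0), np.float64(-152.0)]
164 [ 468.  -100.   165.2]
176 [ 467.6 -104.5  164.9]
188 [ 467.2 -109.2  164.6]
[ 461.55010643 -152.22381304  296.2171684 ] [ 0.27535894  0.11130592 -3.50265845]
```

```bash
python3 -c "
from cell import *
print(job_done(),state()['t'])"
```

```text
the job is handed in; nothing more can be done
the job is handed in; nothing more can be done
```

I stood the blue-capped vial in the free well, pushed the lid shut, gripped the grey base across its 60 mm width and lifted it about 10 cm. The job was handed in at about 16 s with the arm still holding the box there.

**Last checks**
- **Vials:** before the lid closed, both vials were seated in their wells.
- **Lid:** it pressed back with 12 N at 67 mm, the shut height. From above, the roof measured 107 x 57 mm against the expected 108 x 58.
- **Lift:** the roof is at about 165 mm, so the box is raised 98–100 mm. The arm is carrying 3.5–4.4 N, which fits a loaded box, and the jaw opening held at about 60 mm.
- **Level and steady:** the tool is vertical within 0.001 rad, and the box did not move between the last two pictures.
- **Bystanders:** the orange vial, the timer and the pink vials look undisturbed in the last picture.

**Less certain:** my width-based tilt check showed a slope of about 0.5 mm over 9 mm. That is within one pixel, so it can neither confirm nor rule out a small tilt. While shutting the lid there was also a 7.7 N sideways force. The box's measured position afterwards moved by only about 1 mm, within the calibration error.

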